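# Move the bur caddy along its rail and brake it again

## Task

The sliding bur caddy is parked at the right end of its rail with the brake lever down. Flick the brake lever right up to release it, slide the caddy left along the rail to the work position, and push the lever fully down so that its tooth drops into the notch there and the caddy is locked. Find the notch by feel: press only lightly while the tooth is on the rail, never force it, and leave the other things on the bench where they are.

Things in the scene. Friction and masses are not known exactly. Their poses are not given: they have to be found in the camera images.
- rail: Fixed aluminium slide rail on the bench, 360 mm long. Origin on the bench surface at the middle of its length; own x points away from the robot, own y to the left along the caddy's travel, own z up (yaw varies). A flat steel ledge runs along its robot side (own x -90 to -58 mm, top 25 mm above the bench); the lever's tooth drops only into gaps of this ledge.
- park_slot (a point): Middle of the park slot in the ledge, at the right, at the height of the ledge's top: a gap 36 mm long where the tooth starts (rail own y -83 to -47 mm). Left of it the ledge is unbroken up to the lock notch, and again beyond that as far as the caddy goes; there the tooth just lands on top.
- saddle_zone (a point): Middle of the stretch of ledge where the lock notch may lie (rail own y +40 mm, at the ledge's top). The notch, 13 mm wide along the rail, is cut in a lighter steel saddle (top 0.5 mm above the ledge) bolted on at a different place each time: its centre lies within 22 mm to either side of this point; its exact place is not measured.
- carriage (a joint): Slide of the bur caddy (grey plate, wooden block with burs, 110 mm along the rail, 83 mm high, burs to 120 mm; about 0.7 kg). Metres to the left; 0 at the right end, 0.16 at the left; at 0 the lever stands at rail own y -75 mm. Starts between 0 and 0.02. Dry friction about 1.5 N. The lock notch is at a value between 0.093 and 0.137.
- brake_lever (a joint): Angle of the brake lever about its level hinge, which lies along the rail. 0 = fully down (level, tooth 7 mm deep in a gap), grows upward to a stop at 0.75 rad. With the tooth resting on the ledge it reads 0.15 to 0.17; above 0.18 the tooth is clear. It stays where it is left (hinge friction about 1.4 N at the pedal).
- hinge (a point): Point on the lever's hinge axis, at the middle of the lever's width, on the caddy's robot side, 42 mm above the bench.
- pedal (a point): Centre of the black rubber pedal at the lever's free end, 85 mm from the hinge towards the robot: 24 mm along the lever, 18 mm wide along the rail, 16 mm thick. The lever bar is 12 mm wide, 8 mm thick. With the lever down this point is 44 mm above the bench and the pedal's sides are free: it can be pinched across its 18 mm width from above, or pressed on.
- tooth: Round-ended steel tooth, 10 mm across, fixed under the lever 44 mm from the hinge; origin at its lower tip. Pressed down lightly with its centre within about 3 mm of the notch's centre it wedges itself in. It must never be pressed with more than 50 N (about 25 N at the pedal).
- gold_ring: Bystander: brass finger ring, 28 mm across, 8 mm high, on the bench between robot and rail. Origin at the centre of its underside.
- bench_block: Bystander: steel bench block 60 x 60 x 18 mm between robot and rail. Origin at the centre of its underside.
- bur_jar: Bystander: jar 48 mm across, 75 mm high, behind the rail. Origin at the centre of its underside.
- stone_box: Bystander: flat clear box 100 x 70 x 24 mm behind the rail. Origin at the centre of its underside.
- graver: Bystander: screwdriver-like graver lying on the bench at the left.
- pitch_bowl: Bystander: wooden bowl 110 mm across, 50 mm high, at the left. Origin at the centre of its underside.
- mandrel: Bystander: white cone standing upright, 52 mm across its foot, 140 mm high, at the right. Origin at the centre of its underside.

How it is judged:
On the way, in this order (a step that is already met when the one before it is completed fails the run):
1. the brake lever is swung up (above 0.3 rad) while the caddy is still at its parking place (value of joint brake_lever above 0.3 rad and value of joint carriage below 0.04 m), for 0.1 s.
2. the released caddy is slid left to the work end of the rail (value of joint carriage above 0.075 m), for 0.1 s.
At the end, for the whole second after the job is handed in: The caddy stands at the work position (slide between 0.085 and 0.145 m) with the lever fully down (below 0.05 rad), which is possible only with the tooth in the lock notch, and the caddy is at rest (value of joint carriage between 0.085 and 0.145 m and value of joint brake_lever below 0.05 rad and velocity of joint carriage between -0.01 and 0.01 m/s); the robot touches nothing.
It fails at once if the tooth is pressed on the ledge or against the notch with more than 50 N (contact force between tooth and anything else above 50 N).
It fails at once if a bystander is moved by more than 20 mm (distance of any of gold_ring, bench_block, bur_jar, stone_box, graver, pitch_bowl, mandrel from where it was at the start of the episode above 0.02 m).
It also fails if it takes over 72 s, if anything falls off the work surface, if the arm or the gripper's body presses on something with over 40 N, if the wrist force passes 120 N, or if a joint passes its speed limit or range.

## Robot

A 6-joint arm with a two-finger parallel gripper is mounted at the origin on the work surface. World frame = base frame: x ahead of the robot, y to its left, z up, the work surface at z = 0. Lengths are in m, angles in rad, forces in N, time in s.
With the tool pointing down it reaches from about 0.275 to 0.875 m from the base axis. Payload 12.5 kg.
Tool frame: the origin (TCP) lies where the fingers leave the gripper's body, on its centre line; the fingertips stand tip_reach ahead of it and the grasp point (between the pads) lies 54 mm ahead of it (tip_reach is the distance from the TCP to the fingertips, in m); z points along the fingers, y is the line along which they close (so a half turn about z gives the same grasp; the last joint's range is limited). The gripper opens to 85 mm and grips with 20 to 120 N. Pads are 22 mm wide; open, the fingers measure 114 mm over their backs; the gripper's body (76 mm by 85 mm) begins 54 mm behind the grasp point. The pads swing forward as they close: fully open they stand 13 mm farther back than shut.
Start: joints at [1.041, 0.351, 1.652, -0, 1.139, -0.085], TCP at [0.237, 0.496, 0.304] pointing down, gripper open.
Joint ranges: [-2.75, 2.75], [-0.79, 2.1], [0.01, 2.65], [-1.57, 4.71], [0.07, 3.14], [-2.87, 2.87]. Speed limits (rad/s): [2.22, 2.22, 2.79, 3.14, 3.14, 3.14].

## Interface

Orientations are given as a rotation vector (axis times angle).
In Python, from station import get_obs, capture, hand_in, search_frame, outline_of, landmark_of, tip_reach gives the robot as it stands.
- The arm moves only by the shell command python3 -m creep 'ROWS' [OPENING] [FORCE]. ROWS is JSON, a list of rows, each a list of 4 numbers: the shift along the tool's x, y, z in m, then the turn about the tool's z in degrees. In form: [[x, y, z, turn], ...]. A call has 1 to 8 rows; each row is the pose to reach, as a shift and turn from the pose commanded when the call began, along the tool's axes at that moment; what a row does not reach only later rows make up. A row lasts 1/10 s, in which the tool goes at most 50 mm and 8.59 degrees, less where a joint would pass 70% of its speed; a pose out of reach is approached as far as the arm can. A call with a gripper value outside its range is refused whole. OPENING is the finger opening in m, from 0 to 0.0854, set as the call begins (- or left out, the last holds). The fingers move at their own pace and stop on an object; FORCE is the grip in N (left out, the last holds). Time passes only in rows, so rows that repeat a pose let the fingers close. It gives the time, the measured TCP pose, the force, the opening and the grip force at its end, in the units of the state.
- get_obs(): the state, without advancing time (a new reading comes with each control period).
- capture(name): name is "side" or "top" or "wrist"; returns a dict with "image" (400x640x3 uint8, red, green, blue), "depth" (400x640 float32, m along the optical axis (not along the pixel's ray), 0 where there is no reading), "intrinsics" (3x3 intrinsics, pixels), "D" ([k1, k2, p1, p2, k3] as OpenCV has them; the pictures are not rectified), "rvec" (rotation vector, rad) and "tvec" (3), from world to camera coordinates, as OpenCV has them. Camera axes: x right, y down, z forward; pixel columns grow to the right and rows downward; lengths in m; the calibration is good to about 2 mm. A picture is of the moment at which its call begins.
- hand_in(): hands the job in; it is judged then, once.
Trained networks look in a picture, given as the dict that the camera call returned (one of the last four; its "shot" number tells which), for a name from the list of things; names that differ only in an ending like _2 or _b are one class to them, and where a whole thing is asked for, a point or a joint stands for the part that bears it (a point fixed in the world has none). Each returns a list of dicts, best first, with "confidence" (0 to 1); they miss things now and then, are a little off and sometimes report something else, mostly with a low value. They report only what shows in the picture. A call takes as long as a camera call.
- search_frame(picture, name): "box" ([left, top, right, bottom] in pixels, round what is visible of it).
- outline_of(picture, name): "mask" (400x640 bool, what is visible of it) and "box" ([left, top, right, bottom] in pixels, round what is visible of it).
- landmark_of(picture, name): "pixel" ([column, row] in pixels: a listed point, or the origin of a listed thing).
The state is a dict: "t": time; "qpos": joint angles; "qd": joint speeds; "joint_torque": joint torques, N m; "tcp_pos": TCP position; "tool_rot": TCP orientation; "contact_force": force on the tool from outside, world axes, zero at the start; "torque": the same for the moment, N m; "gripper_width": finger opening in m; "finger_force": force on a finger pad.
Only numpy, scipy, OpenCV 4.12 (cv2) and the standard library are available. Lean on these libraries where they do the work, as an engineer would, in place of code of your own. Each camera call takes 0.05 s, during which the arm holds its last target. There are 200 camera calls.

## Working session

There is one attempt and no reset: what is moved stays moved. The work goes in short steps, Python scripts to look and compute and a shell command to move; the robot and the scene stay as the last step left them, time stands still between calls to the robot, and variables do not carry over. Pictures are saved under pics/ and viewed, at most 10 in all, crops included, and the job is handed in when it is done.

```bash
mkdir -p pics
cat > h.py <<'E'
import numpy as np, cv2
from scipy.spatial.transform import Rotation as R
from station import *
def ray(c,px):
    K=np.array(c["intrinsics"]);D=np.array(c["D"])
    n=cv2.undistortPoints(np.array([[px]],float),K,D)[0,0]
    Rm=cv2.Rodrigues(np.array(c["rvec"],float))[0];t=np.array(c["tvec"],float).ravel()
    return -Rm.T@t, Rm.T@np.array([n[0],n[1],1.])
def atz(c,px,z):
    o,d=ray(c,px); return o+d*(z-o[2])/d[2]
def atdepth(c,px):
    o,d=ray(c,px);u,v=int(round(px[0])),int(round(px[1]))
    p=c["depth"][max(v-1,0):v+2,max(u-1,0):u+2]; p=p[p>0]
    return o+d*np.median(p) if len(p) else None
E
python3 - <<'E'
from h import *
np.set_printoptions(precision=4,suppress=True)
s=get_obs();print(s["t"],s["tcp_pos"],s["tool_rot"],s["contact_force"],tip_reach)
Z=dict(hinge=.042,pedal=.044,park_slot=.025,saddle_zone=.025,rail=0,tooth=.018,gold_ring=0,bench_block=0,mandrel=0,pitch_bowl=0)
for n in ["top","side"]:
    c=capture(n);cv2.imwrite(f"pics/{n}0.png",c["image"][:,:,::-1])
    for k,z in Z.items():
        for l in landmark_of(c,k)[:1]: print(n,k,round(l["confidence"],2),np.array(l["pixel"]),atz(c,l["pixel"],z),atdepth(c,l["pixel"]))
E
```

```text
0.0 [0.2365 0.4963 0.3034] [-0.6929 -3.0639  0.0018] [-0.0881 -0.8311  0.5055] 0.0726
top hinge 0.56 [332.8 205.9] [ 0.5566 -0.0494  0.042 ] [ 0.5564 -0.0492  0.0473]
top pedal 0.56 [341.  277.6] [ 0.3653 -0.075   0.044 ] [ 0.362  -0.0766  0.017 ]
top park_slot 0.75 [332.5 226.8] [ 0.5001 -0.0503  0.025 ] [ 0.5003 -0.0495  0.046 ]
top saddle_zone 0.75 [292.5 219.5] [0.5177 0.0594 0.025 ] [0.5178 0.0602 0.0085]
top rail 0.66 [314.8 196.1] [ 0.5845 -0.0001  0.    ] [ 0.5828 -0.0002  0.0302]
top tooth 0.35 [294.  257.7] [0.4135 0.0531 0.018 ] [ 0.4119  0.054  -0.0017]
top gold_ring 0.38 [295.8 259.7] [0.4066 0.0488 0.    ] [ 0.4065  0.0488 -0.0015]
top bench_block 0.81 [339.2 277.7] [ 0.3596 -0.0726  0.    ] [ 0.3616 -0.0717  0.017 ]
top mandrel 0.8 [468.7 198.7] [ 0.5866 -0.4321  0.    ] [ 0.5834 -0.4138  0.0537]
top pitch_bowl 0.76 [165.3 168. ] [0.6543 0.4209 0.    ] [0.6539 0.4197 0.0034]
side hinge 0.84 [310.3 212.7] [ 0.5476 -0.06    0.042 ] [ 0.5471 -0.0658  0.0492]
side pedal 0.44 [284.2 210.9] [ 0.4606 -0.0397  0.044 ] [ 0.4607 -0.0493  0.0558]
side park_slot 0.66 [297.6 213.6] [ 0.5051 -0.0434  0.025 ] [ 0.5048 -0.0514  0.035 ]
side saddle_zone 0.7 [297.6 193.2] [0.5156 0.0495 0.025 ] [0.5155 0.048  0.0267]
side rail 0.77 [320.6 207.8] [ 0.5896 -0.0102  0.    ] [ 0.5806 -0.0806  0.0867]
side gold_ring 0.58 [267.8 203.5] [0.4051 0.0397 0.    ] [0.4054 0.0348 0.0058]
side bench_block 0.88 [256.2 231.7] [ 0.3573 -0.0794  0.    ] [ 0.359  -0.0934  0.0186]
side mandrel 0.84 [339.4 316.7] [ 0.5835 -0.4291  0.    ] [ 0.5791 -0.4497  0.0448]
side pitch_bowl 0.9 [319.5 129.2] [0.6476 0.4131 0.    ] [0.6423 0.3726 0.0346]
```

View pics/top0.png

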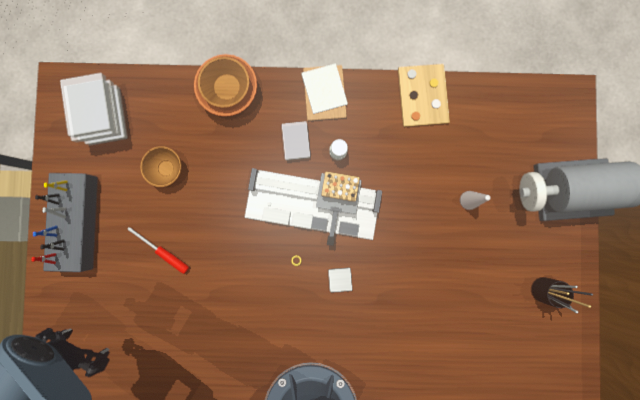

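View pics/side0.png

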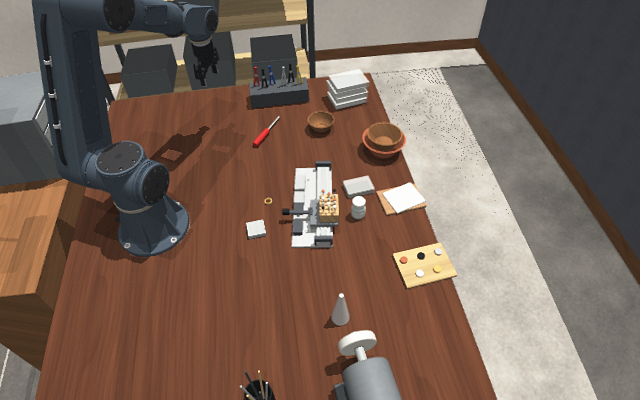

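The top view shows the rail yawed about -9°, with the caddy at the right, the lever running to about (332,241), the ring at (296,260) and the block at (340,280). The pedal is estimated at (0.466, -0.041). I'll approach above it.

```bash
python3 -m creep '[[-0.037,-0.033,0,0],[-0.074,-0.066,0,0],[-0.11,-0.098,0,0],[-0.147,-0.13,0,0],[-0.184,-0.163,0,0],[-0.22,-0.195,0,0],[-0.257,-0.228,0,0],[-0.294,-0.26,0,0]]' 0.05 && python3 -m creep '[[-0.037,-0.033,0.02,-4],[-0.074,-0.066,0.04,-8],[-0.11,-0.098,0.06,-12],[-0.143,-0.127,0.08,-16.5],[-0.143,-0.127,0.08,-16.5],[-0.143,-0.127,0.08,-16.5]]'
python3 - <<'E'
from h import *
np.set_printoptions(precision=4,suppress=True)
s=get_obs();print(s["t"],s["tcp_pos"],R.from_rotvec(s["tool_rot"]).as_matrix(),s["contact_force"],s["gripper_width"])
Z=dict(hinge=.042,pedal=.044,park_slot=.025,saddle_zone=.025,rail=0,tooth=.018,gold_ring=0,bench_block=0)
for n in ["wrist","top","side"]:
    c=capture(n);cv2.imwrite(f"pics/{n}1.png",c["image"][:,:,::-1])
    if n=="wrist":print(ray(c,(320,200)))
    for k,z in Z.items():
        for l in landmark_of(c,k)[:1]: print(n,k,round(l["confidence"],2),np.array(l["pixel"]),atz(c,l["pixel"],z),atdepth(c,l["pixel"]))
E
```

```text
t: 1.9
tcp_pos: [0.3905, 0.1334, 0.3042]
tool_rot: [0.693, 3.064, 0.001]
contact_force: [0.8, 1.2, -0.7]
gripper_width: 0.0502
finger_force: 0.0
t: 2.5
tcp_pos: [0.4646, -0.0417, 0.2233]
tool_rot: [-0.251, -3.13, -0.0]
contact_force: [-0.3, 0.6, 1.3]
gripper_width: 0.0502
finger_force: 0.0
2.5 [ 0.4646 -0.0417  0.2233] [[-0.9872  0.1592 -0.0013]
 [ 0.1592  0.9872  0.0003]
 [ 0.0014  0.0001 -1.    ]] [-0.2652  0.5656  1.305 ] 0.05015536620963254
(array([ 0.3858, -0.0288,  0.2939]), array([ 0.3065, -0.0465, -0.9507]))
wrist hinge 0.76 [318.1 295.8] [ 0.5493 -0.0559  0.042 ] [ 0.5451 -0.0552  0.0485]
wrist pedal 0.87 [315.7 200.6] [ 0.4663 -0.0442  0.044 ] [ 0.463  -0.0436  0.0543]
wrist park_slot 0.73 [317.7 236.5] [ 0.5037 -0.0489  0.025 ] [ 0.4938 -0.0472  0.0475]
wrist saddle_zone 0.75 [443.2 235.6] [0.5199 0.0552 0.025 ] [0.5196 0.055  0.0256]
wrist rail 0.87 [382.2 298.5] [0.5899 0.0007 0.    ] [ 0.4691 -0.0167  0.1738]
wrist gold_ring 0.67 [415.8  95.9] [0.4053 0.0475 0.    ] [0.4052 0.0475 0.0002]
wrist bench_block 0.81 [257.1  56.8] [ 0.3558 -0.0732  0.    ] [ 0.3576 -0.0706  0
[... 295 characters left out ...]
4 0.    ] [0.5888 0.0033 0.0289]
top gold_ring 0.66 [341.9 277.6] [ 0.36   -0.0801  0.    ] [ 0.3623 -0.0789  0.0192]
top bench_block 0.49 [343.2 280.6] [ 0.3518 -0.0839  0.    ] [ 0.3538 -0.0829  0.0153]
side hinge 0.86 [307.3 211. ] [ 0.5385 -0.051   0.042 ] [ 0.5383 -0.0536  0.0452]
side park_slot 0.63 [299.1 214.4] [ 0.5098 -0.0477  0.025 ] [ 0.5094 -0.0563  0.0358]
side saddle_zone 0.59 [298.8 194.6] [0.5191 0.0421 0.025 ] [0.5189 0.0399 0.0276]
side rail 0.82 [320.7 203.8] [0.5927 0.008  0.    ] [ 0.5835 -0.0638  0.0868]
side gold_ring 0.38 [265.7 201. ] [0.3984 0.0528 0.    ] [0.3986 0.0498 0.0034]
side bench_block 0.51 [254.4 232.6] [ 0.351  -0.0823  0.    ] [ 0.353  -0.0979  0.0208]
```

View pics/wrist1.png

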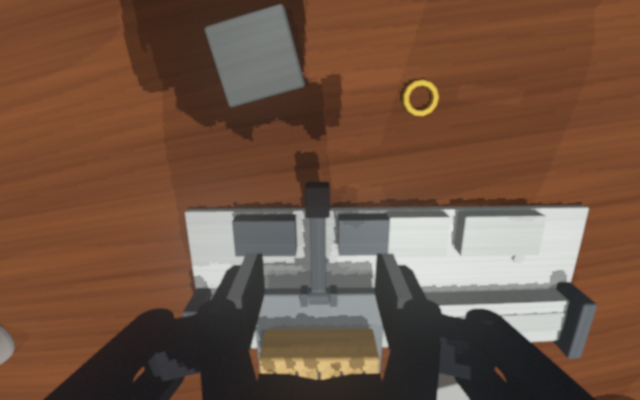

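The wrist view shows the pedal at (317,200), the dark ledge either side of the park slot, and the light saddle at columns 390–545 with a gap near column 455, which is about rail y +50 mm. Next I descend and pinch the pedal.

```bash
python3 -m creep '[[-0.002,-0.002,0.04,0],[-0.002,-0.002,0.08,0],[-0.002,-0.002,0.105,0],[-0.002,-0.002,0.119,0],[-0.002,-0.002,0.119,0]]' && python3 -m creep '[[0,0,0,0],[0,0,0,0],[0,0,0,0],[0,0,0,0],[0,0,0,0],[0,0,0,0]]' 0.012 30
python3 - <<'E'
from h import *
c=cv2.imread("pics/wrist1.png")[190:290,320:560]
cv2.imwrite("pics/crop1.png",cv2.resize(c,None,fx=3.3,fy=3.3,interpolation=cv2.INTER_CUBIC))
E
```

```text
t: 4.35
tcp_pos: [0.4654, -0.043, 0.1033]
tool_rot: [-0.246, -3.129, -0.001]
contact_force: [-0.1, 0.2, -0.1]
gripper_width: 0.0499
finger_force: 0.0
t: 4.95
tcp_pos: [0.4667, -0.0432, 0.1053]
tool_rot: [0.246, 3.131, -0.0]
contact_force: [1.5, -0.1, 3.5]
gripper_width: 0.0171
finger_force: 34.8
```

View pics/crop1.png

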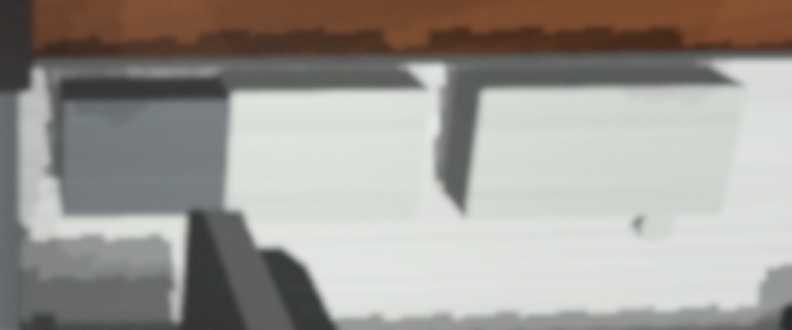

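The pedal is gripped (17 mm). The crop shows the notch centre at about pixel (456,235), roughly 117 mm of travel from here. Now I lift the pedal along its arc.

```bash
python3 -m creep '[[-0.0005,0,-0.007,0],[-0.0013,0,-0.013,0],[-0.0026,0,-0.019,0],[-0.0044,0,-0.025,0],[-0.0066,0,-0.031,0],[-0.0093,0,-0.037,0],[-0.0093,0,-0.037,0],[-0.0093,0,-0.037,0]]'
python3 - <<'E'
from h import *
np.set_printoptions(precision=4,suppress=True)
c=capture("wrist");cv2.imwrite("pics/w2.png",c["image"][:,:,::-1])
for k,z in dict(hinge=.042,pedal=.081,saddle_zone=.025,park_slot=.025,rail=0).items():
    for l in landmark_of(c,k)[:1]: print(k,round(l["confidence"],2),np.array(l["pixel"]),atz(c,l["pixel"],z),atdepth(c,l["pixel"]))
E
```

```text
t: 5.75
tcp_pos: [0.4754, -0.0446, 0.1421]
tool_rot: [0.246, 3.132, -0.0]
contact_force: [0.9, 0.9, 1.0]
gripper_width: 0.0172
finger_force: 32.7
hinge 0.56 [321.4 353.4] [ 0.5484 -0.0544  0.042 ] [ 0.54   -0.0532  0.0515]
pedal 0.97 [322.2 278.1] [ 0.4739 -0.0427  0.081 ] [ 0.4675 -0.0418  0.0918]
saddle_zone 0.61 [484.6 274.3] [0.5207 0.0518 0.025 ] [0.5202 0.0514 0.0258]
```

View pics/w2.png

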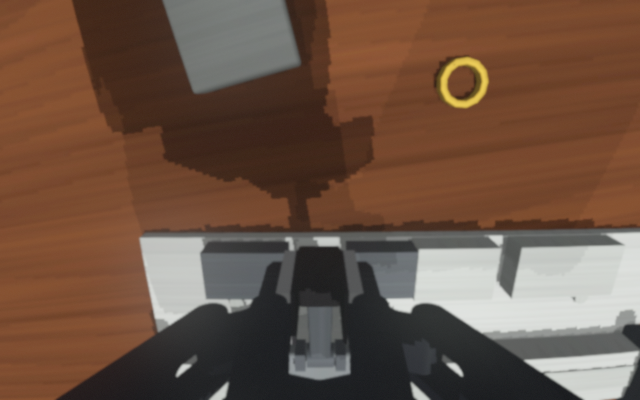

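The lever is raised, with the pedal in the grip at column 322, and the notch shows around (505,272). I'll slide left 100 mm.

```bash
python3 -m creep '[[0,0.01,0,0],[0,0.025,0,0],[0,0.04,0,0],[0,0.055,0,0],[0,0.07,0,0],[0,0.085,0,0],[0,0.095,0,0],[0,0.1,0,0]]' && python3 -m creep '[[0,0,0,0],[0,0,0,0]]'
python3 - <<'E'
from h import *
np.set_printoptions(precision=4,suppress=True)
c=capture("wrist");cv2.imwrite("pics/w3.png",c["image"][:,:,::-1])
np.save("w3.npy",{k:c[k] for k in("intrinsics","D","rvec","tvec","depth")},allow_pickle=True)
for k,z in dict(hinge=.042,pedal=.081,saddle_zone=.025,park_slot=.025).items():
    for l in landmark_of(c,k)[:1]: print(k,round(l["confidence"],2),np.array(l["pixel"]),atz(c,l["pixel"],z),atdepth(c,l["pixel"]))
E
```

```text
t: 6.85
tcp_pos: [0.4906, 0.0553, 0.1418]
tool_rot: [-0.245, -3.131, 0.0]
contact_force: [-4.3, -2.8, 6.4]
gripper_width: 0.0175
finger_force: 33.3
t: 7.05
tcp_pos: [0.4905, 0.0549, 0.1418]
tool_rot: [-0.245, -3.131, -0.0]
contact_force: [-4.2, 1.9, 5.5]
gripper_width: 0.0172
finger_force: 33.3
hinge 0.96 [320.9 357.3] [0.5658 0.0445 0.042 ] [0.5592 0.0455 0.0493]
pedal 0.76 [320.7 280. ] [0.4895 0.0561 0.081 ] [0.4834 0.057  0.0913]
park_slot 0.61 [154.1 274.3] [ 0.5037 -0.0495  0.025 ] [ 0.5118 -0.0598  0.0085]
```

View pics/w3.png

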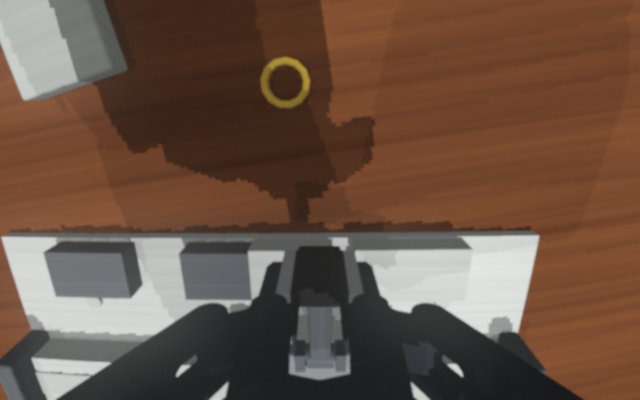

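The park-slot side is left behind at columns 47–250. Extrapolating from the saddle edges (250, 470), the notch is at about column 345, which is 16–17 mm further. I'll slide that far and lower to just above contact.

```bash
python3 -m creep '[[0,0.008,0,0],[0,0.0165,0,0],[0.0022,0.0165,0.005,0],[0.0042,0.0165,0.01,0],[0.0058,0.0165,0.015,0],[0.0072,0.0165,0.02,0],[0.0072,0.0165,0.02,0],[0.0072,0.0165,0.02,0]]'; python3 -m creep '[[0.0003,0,0.0015,0],[0.0006,0,0.003,0],[0.0006,0,0.003,0]]';python3 -m creep '[[0.0003,0,0.001,0],[0.0003,0,0.001,0]]';python3 -m creep '[[0.0002,0,0.001,0],[0.0002,0,0.001,0]]'
```

```text
t: 8.1
tcp_pos: [0.4861, 0.0719, 0.1217]
tool_rot: [-0.246, -3.131, 0.0]
contact_force: [-2.9, 3.2, 0.6]
gripper_width: 0.0172
finger_force: 33.2
t: 8.4
tcp_pos: [0.4855, 0.0718, 0.1189]
tool_rot: [-0.246, -3.131, 0.0]
contact_force: [-3.7, 2.0, 2.9]
gripper_width: 0.0168
finger_force: 33.6
t: 8.6
tcp_pos: [0.4854, 0.0718, 0.118]
tool_rot: [-0.246, -3.131, 0.0]
contact_force: [-3.5, 2.0, 3.7]
gripper_width: 0.0169
finger_force: 33.7
t: 8.8
tcp_pos: [0.4852, 0.0719, 0.117]
tool_rot: [-0.246, -3.131, 0.0]
contact_force: [-4.9, 1.2, 3.5]
gripper_width: 0.017
finger_force: 33.7
```

```bash
for i in 1 2 3; do python3 -m creep '[[0.0001,0,0.001,0],[0.0001,0,0.001,0]]'|egrep 'tcp|cont'; done
```

```text
tcp_pos: [0.4851, 0.0719, 0.116]
contact_force: [-5.4, 1.5, 2.7]
tcp_pos: [0.4849, 0.0719, 0.1149]
contact_force: [-4.7, 1.8, 3.4]
tcp_pos: [0.4848, 0.0719, 0.1139]
contact_force: [-4.4, 2.0, 2.4]
```

It's past the ledge height (0.1185) without load, so the tooth is entering the notch. I'll continue gently.

```bash
for i in 1 2 3 4; do python3 -m creep '[[0.0001,0,0.001,0],[0.0001,0,0.002,0],[0.0001,0,0.002,0]]'|egrep 'tcp|cont'; done
```

```text
tcp_pos: [0.4846, 0.0719, 0.1119]
contact_force: [-4.5, 2.3, 3.1]
tcp_pos: [0.4845, 0.0719, 0.1098]
contact_force: [-4.1, 2.1, 3.4]
tcp_pos: [0.4844, 0.0719, 0.1078]
contact_force: [-4.9, 3.8, 2.1]
tcp_pos: [0.4843, 0.0719, 0.1058]
contact_force: [-4.6, 1.9, 2.2]
```

```bash
for i in 1 2; do python3 -m creep '[[0,0,0.001,0],[0,0,0.001,0]]'|egrep 'tcp|cont'; done
python3 - <<'E'
from h import *
np.set_printoptions(precision=4,suppress=True)
for n,ks in (("wrist",("pedal","hinge")),("side",("pedal","hinge"))):
    c=capture(n)
    if n=="wrist":cv2.imwrite("pics/w4.png",c["image"][:,:,::-1])
    for k in ks:
        for l in landmark_of(c,k)[:1]: print(n,k,round(l["confidence"],2),l["pixel"],atdepth(c,l["pixel"]))
E
```

```text
tcp_pos: [0.4844, 0.072, 0.105]
contact_force: [-5.1, 2.6, 6.0]
tcp_pos: [0.4844, 0.072, 0.1045]
contact_force: [-8.9, 1.3, 15.0]
wrist pedal 0.9 [320.1, 279.3] [0.4783 0.0736 0.0518]
side pedal 0.51 [285.4, 185.9] [0.475  0.0192 0.1041]
side hinge 0.61 [311.4, 186.8] [0.5663 0.05   0.0495]
```

View pics/w4.png

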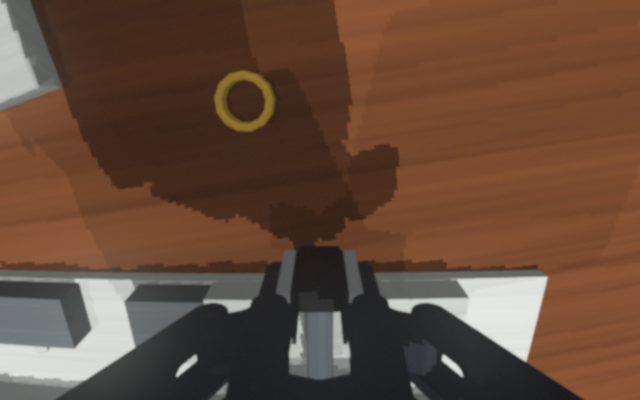

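The pedal's top reads 0.052 m, as it should fully down, with a firm 15 N stop. I'll release, retreat and verify.

```bash
python3 -m creep '[[0,0,0,0],[0,0,0,0],[0,0,0,0],[0,0,0,0],[0,0,0,0],[0,0,0,0]]' 0.045 && python3 -m creep '[[0,0,-0.02,0],[0,0,-0.05,0],[0,0,-0.08,0],[0,0,-0.12,0],[0,0,-0.12,0],[0,0,-0.12,0]]'
python3 - <<'E'
from h import *
np.set_printoptions(precision=4,suppress=True)
c=capture("wrist");cv2.imwrite("pics/w5.png",c["image"][:,:,::-1])
for k in("pedal","hinge","saddle_zone"):
    for l in landmark_of(c,k)[:1]: print(k,round(l["confidence"],2),l["pixel"],atdepth(c,l["pixel"]))
E
```

```text
t: 11.9
tcp_pos: [0.4848, 0.0718, 0.1038]
tool_rot: [0.246, 3.132, -0.0]
contact_force: [0.0, 0.3, -0.2]
gripper_width: 0.0449
finger_force: 0.0
t: 12.5
tcp_pos: [0.4848, 0.0719, 0.2243]
tool_rot: [0.246, 3.13, 0.0]
contact_force: [-0.4, -0.6, -0.0]
gripper_width: 0.0449
finger_force: 0.0
pedal 0.82 [322.1, 191.9] [0.479  0.0753 0.0521]
hinge 0.77 [321.9, 293.2] [0.5642 0.062  0.0493]
saddle_zone 0.81 [303.7, 235.1] [0.5215 0.0535 0.0261]
```

View pics/w5.png

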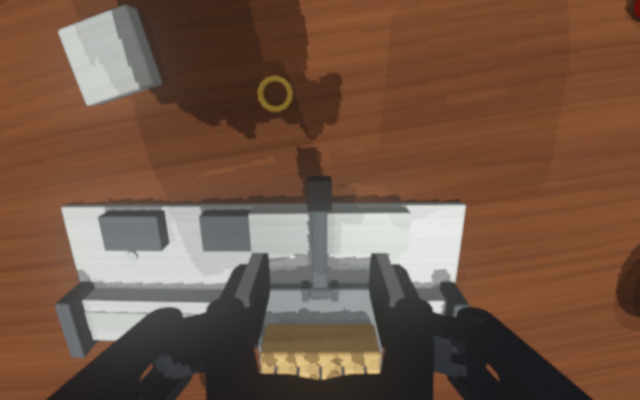

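The lever is level at (319,195), with pedal top at z 0.052, sitting over the notch in the light saddle. The robot is clear of everything and the ring and block are undisturbed.

```bash
python3 -c "from station import *; print(hand_in())"
```

```text
the job is handed in; nothing more can be done
None
```

The caddy is at the work position with the brake lever fully down and its tooth in the lock notch, and the job is handed in; no verdict came back, so I can't confirm it passed.

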